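# Carry a rolling bundle on its tray to the check station

## Robot

A 6-joint arm with a two-finger parallel gripper is mounted at the origin on the work surface. World frame = base frame: x ahead of the robot, y to its left, z up, the work surface at z = 0. Lengths are in m, angles in degrees, forces in N, time in s.
With the tool pointing down it reaches from about 0.4 to 0.825 m from the base axis. Payload 7 kg.
Tool frame: the origin (TCP) lies at the centre of the arm's flange, where the gripper is bolted on; the fingertips stand 178 mm ahead of it and the grasp point (between the pads) lies 159 mm ahead of it; z points along the fingers, y is the line along which they close (so a half turn about z gives the same grasp; the last joint's range is limited). The gripper opens to 88 mm and grips with 3 to 60 N. Pads are 19 mm wide; open, the fingers measure 130 mm over their backs; the gripper's body (78 mm by 193 mm) begins 47 mm behind the grasp point.
Start: joints at [-59.926, 20.546, 0.682, 0, -70.136, -16.507], TCP at [0.158, -0.656, 0.405] pointing down, gripper open.
Joint ranges: [-176.03, 176.03], [-82.01, 121.73], [-58.28, 71.71], [-173.87, 95.51], [-174.79, -0.11], [-173.66, 173.66]. Speed limits (degrees/s): [136.94, 136.94, 172.46, 180, 180, 180].

## Interface

Orientations are given as [roll, pitch, yaw] about the fixed x, y, z axes, in that order (R = Rz(yaw) Ry(pitch) Rx(roll)).
In Python, from plant import telemetry, snapshot, workorder, nets gives the robot as it stands.
- The arm moves only by the shell command python3 -m creep 'ROWS'. ROWS is JSON, a list that holds one entry, the list of rows, each a list of 5 numbers: the shift along the tool's x, y, z normalised to -1 to 1, where 1 is 0.2 m, then the turn about the tool's z normalised to -1 to 1, where 1 is pi/2 rad, then the opening, from 0 (shut) to 1 (fully open). In form: [[[x, y, z, spin, hand], ...]]. A call has 1 to 8 rows; each row shifts and turns the commanded pose from where the row before left it, along the tool's axes as they then stand; what a row does not reach is not made up. A row lasts 1/12 s, in which the tool goes at most 41.7 mm and 7.16 degrees, less where a joint would pass 70% of its speed; a pose out of reach is approached as far as the arm can. A call with a number of a shift or a turn outside -1 to 1 is refused whole. A call with a gripper value outside its range is refused whole. The fingers move at their own pace and stop on an object; the grip force is fixed at half the most. Time passes only in rows, so rows that do not move let the fingers close. It gives the time, the measured TCP pose, the force, the opening and the grip force at its end, in the units of the state.
- telemetry.get_obs(): the state, without advancing time (a new reading comes with each control period).
- snapshot(name): name is "scene" or "top" or "wrist"; returns a dict with "frame" (480x640x3 uint8, red, green, blue), "fx", "fy", "cx", "cy" (pixels), "rvec" (rotation vector, rad) and "tvec" (3), from world to camera coordinates, as OpenCV has them; the wrist camera has in their place "mount" (4x4, takes a point from camera to tool coordinates, whose origin is the TCP and whose axes are the flange's). Camera axes: x right, y down, z forward; pixel columns grow to the right and rows downward; lengths in m; the calibration is good to about 2 mm. A picture is of the moment at which its call begins: read the wrist's pose just before it. There is no depth.
- workorder.close_job(): hands the job in; it is judged then, once.
Trained networks look in a picture, given as the dict that the camera call returned (one of the last four; its "shot" number tells which), for a name from the list of things; names that differ only in an ending like _2 or _b are one class to them, and where a whole thing is asked for, a point or a joint stands for the part that bears it (a point fixed in the world has none). Each returns a list of dicts, best first, with "confidence" (0 to 1); they miss things now and then, are a little off and sometimes report something else, mostly with a low value. They report only what shows in the picture. A call takes as long as a camera call. They do not tell look-alikes from the thing itself.
- nets.find_in(picture, query): "uv" ([column, row] in pixels, amid what is visible of it).
- nets.masks_of(picture, query): "region" (480x640 bool, what is visible of it) and "uv" ([column, row] in pixels, amid what is visible of it).
- nets.landmark_of(picture, query): "uv" ([column, row] in pixels: a listed point, or the origin of a listed thing).
The state is a dict: "clock": time; "joint_pos": joint angles; "qvel": joint speeds; "tau": joint torques, N m; "tool_pos": TCP position; "orientation": TCP orientation; "force": force on the tool from outside, world axes, zero at the start; "moment": the same for the moment, N m; "opening": finger opening in m; "gripper_force": force on a finger pad.
Only numpy, scipy, OpenCV 4.12 (cv2) and the standard library are available. Lean on these libraries where they do the work, as an engineer would, in place of code of your own. Each camera call takes 0.05 s, during which the arm holds its last target. There are 200 camera calls.

## Task

The freshly banded firelighter bundle lies loose towards one end of the carrying tray. Lift the tray by its handle off its stand and carry it to the blue check station, rolling the bundle to the middle of the tray by tilting it gently, never touching the bundle itself; then hold the tray with its floor window over the station's glass, about 15 cm above the bench, with the bundle staying in place across the window, between the two blue lines, for five seconds, and finish while still holding it there like that. The bundle must never run against the red end stops or come off the tray, and the things around must be left alone.

Things in the scene. Friction and masses are not known exactly. Their poses are not given: they have to be found in the camera images.
- tray: Loose carrying tray, about 320 g (hidden, +-25%). Origin: centre of underside. y axis: long direction, in which the bundle rolls; x: across, handle on the -x side (robot's side); z up. Outside 102 (x) by 312 (y) mm; grey floor 6 mm thick; aluminium rails along y and red end stops are 34 mm high from the underside; rails' inner faces at x = +-46 mm. Starts level on the stand, underside 50 mm up.
- tray_handle (a point): Where to grip: middle of the dark upright handle plate, at tray (-115, 0, 58) mm. Plate 14 mm thick (x), 80 mm long (y), from z = 20 to 78 mm, free on both sides (57 mm to the rail). Grip from above, fingers closing along the tray's x axis. The tray's centre of mass lies about 90 mm beyond it (+x): grip firmly, 80 N or more.
- tray_window (a point): Centre of the window in the tray's floor, on the floor's upper face, tray (0, 0, 6) mm. The window is 24 mm (x) by 40 mm (y), with blue lines across the floor at y = +-22 mm. Bundle in place: its axis within 20 mm of this point along tray y.
- tray_stop (a point): Inner face of the red end stop on the tray's +y end, tray (0, 150, 20) mm; the other stop is at y = -150 mm. The bundle touches a stop when its centre is at tray y = +-128 mm.
- bundle: Round wooden bundle, brown band, domed ends, radius 22, length 84 mm, about 100 g (hidden, +-35%), lies across the tray (its x axis along tray x) and rolls freely along tray y. Origin: its centre, 28 mm above the tray's underside. Starts at tray y = 40 to 95 mm. Acceleration: 6.7 m/s2 per rad of tilt, to the lower end; tray acceleration a gives -0.68 a. Rolling resistance equals about 0.006 rad.
- stand: Low stand the tray rests on at the start: grey base plate 110 by 270 mm with two wooden cross bearers, tops 50 mm above the bench. Fixed. Origin: centre of its underside on the bench, straight below the tray's origin.
- reader: Check station: flat blue box 170 mm (x) by 190 mm (y), 20 mm high (35 mm at its button), with a round dark glass in the middle of its top. Fixed. Origin: centre of its underside on the bench. It may be left or right of the stand.
- reader_glass (a point): Centre of the check station's glass, 22 mm above the bench. The tray window belongs above this point.
- glue: Bystander: glue jar, 60 mm diameter, 100 mm high, origin at the centre of its underside.
- bin: Bystander: red bin with finished bundles, 100 by 170 mm, 110 mm high with its contents, origin at the centre of its underside.
- tape: Bystander: roll of brown paper band lying flat, 70 mm diameter, 25 mm high, origin at the centre of its underside.
There are look-alikes about, which are no part of the job. What is shaped like the bundle but black or purple is not meant.

How it is judged:
By the outcome, as a careful person would: the job done as asked, in the order asked, and still so for the second after the job is handed in, while the arm keeps its last pose, push and grip.
It also fails if it takes over 64 s, if anything falls off the work surface, if the arm or the gripper's body presses on something with over 40 N, if the wrist force passes 120 N, or if a joint passes its speed limit or range.

## Working session

There is one attempt and no reset: what is moved stays moved. The work goes in short steps, Python scripts to look and compute and a shell command to move; the robot and the scene stay as the last step left them, time stands still between calls to the robot, and variables do not carry over. Pictures are saved under pics/ and viewed, at most 10 in all, crops included, and the job is handed in when it is done.

```bash
ls; mkdir -p pics
cat > h.py <<'E'
import numpy as np, cv2
from scipy.spatial.transform import Rotation as Ro
from plant import telemetry, snapshot, workorder, nets
def save(s,n): cv2.imwrite('pics/'+n,s['frame'][:,:,::-1])
def ray(s,uv,o=None):
    d=np.array([(uv[0]-s['cx'])/s['fx'],(uv[1]-s['cy'])/s['fy'],1.])
    if 'mount' in s:
        T=np.eye(4);T[:3,:3]=Ro.from_euler('xyz',o['orientation'],degrees=True).as_matrix();T[:3,3]=o['tool_pos']
        T=T@np.array(s['mount']);return T[:3,3],T[:3,:3]@d
    R=cv2.Rodrigues(np.array(s['rvec'],float))[0];t=np.array(s['tvec'],float).ravel()
    return -R.T@t,R.T@d
def onz(r,z): c,d=r; return c+d*(z-c[2])/d[2]
def tri(rs):
    A=np.zeros((3,3));b=np.zeros(3)
    for c,d in rs:
        d=d/np.linalg.norm(d);P=np.eye(3)-np.outer(d,d);A+=P;b+=P@c
    p=np.linalg.solve(A,b);return p,[np.linalg.norm(np.cross(p-c,d/np.linalg.norm(d))) for c,d in rs]
E
python3 - <<'E'
from h import *
np.set_printoptions(precision=4,suppress=True)
print(telemetry.get_obs())
a=snapshot('scene');b=snapshot('top')
save(a,'scene0.png');save(b,'top0.png')
for n in ['tray','tray_handle','tray_window','tray_stop','bundle','stand','reader','reader_glass','glue','bin','tape']:
    for k,s in(('s',a),('t',b)):
        print(n,k,[(np.round(r['uv'],1).tolist(),round(r['confidence'],2)) for r in nets.landmark_of(s,n)][:4])
E
```

```text
pics
{'clock': 0.0, 'joint_pos': array([-59.9244,  20.5901,   0.6343,  -0.0211, -70.1369, -16.5052]), 'qvel': array([ 0.0281,  0.062 , -0.0263,  0.1196,  0.0974, -0.0098]), 'tau': array([ -0.0001, -58.2723,  29.3048,   6.997 ,   0.0069,  -0.0002]), 'tool_pos': array([ 0.1583, -0.656 ,  0.4037]), 'orientation': array([ 179.9054,   -0.0073, -166.4368]), 'force': array([-0.8114, -0.3132,  0.0761]), 'moment': array([ 0.0118, -0.0359, -0.01  ]), 'gripper_force': 0.0, 'opening': 0.08746005224362441}
tray s [([240.8, 295.8], 0.75)]
tray t [([417.3, 233.8], 0.75)]
tray_handle s [([191.9, 252.7], 0.96), ([257.2, 270.8], 0.61)]
tray_handle t [([436.8, 279.3], 0.83), ([418.2, 231.3], 0.64), ([421.8, 230.0], 0.59)]
tray_window s [([242.1, 297.2], 0.77)]
tray_window t [([420.8, 231.7], 0.81)]
tray_stop s [([281.5, 248.8], 0.58)]
tray_stop t [([355.9, 249.2], 0.96), ([398.3, 235.1], 0.44)]
bundle s [([253.5, 271.0], 0.79), ([150.5, 264.1], 0.69), ([257.1, 237.2], 0.65), ([200.9, 252.4], 0.42)]
bundle t [([410.0, 320.1], 0.93), ([456.5, 335.3], 0.64), ([399.9, 233.0], 0.61)]
stand s [([238.4, 312.0], 0.64), ([414.1, 272.5], 0.25)]
stand t [([414.7, 234.8], 0.67)]
reader s [([372.8, 240.7], 0.59)]
reader t [([255.4, 224.5], 0.92)]
reader_glass s [([192.6, 252.0], 0.61), ([375.8, 233.4], 0.56)]
reader_glass t [([252.4, 223.9], 0.91)]
glue s [([414.1, 269.3], 0.61)]
glue t [([252.6, 168.1], 0.56)]
bin s [([373.8, 317.1], 0.76)]
bin t [([322.0, 156.0], 0.85)]
tape s [([289.5, 357.8], 0.73)]
tape t [([416.7, 230.7], 0.75), ([406.6, 167.4], 0.6)]
```

View pics/scene0.png

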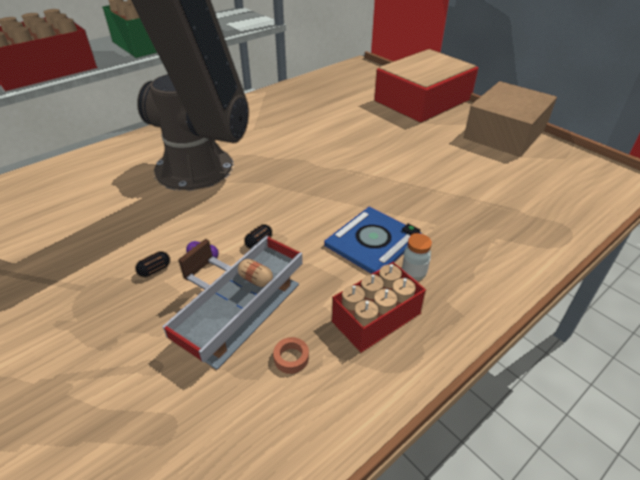

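View pics/top0.png

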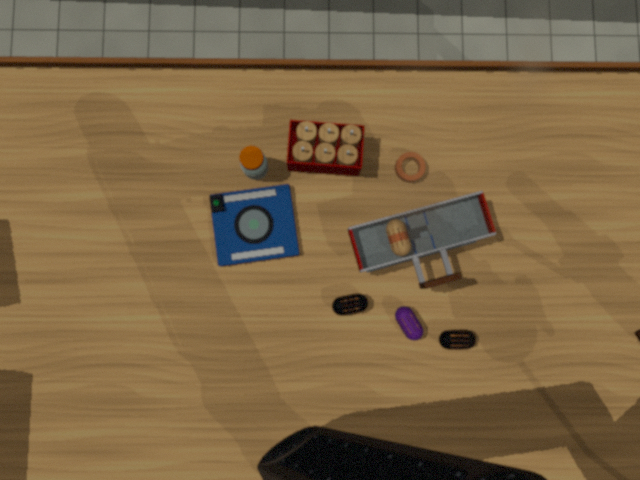

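Run:
```python
from h import *
np.set_printoptions(precision=4,suppress=True)
a=snapshot('scene');b=snapshot('top')
P=dict(tray=[(240.8,295.8),(417.3,233.8)],handle=[(191.9,252.7),(436.8,279.3)],window=[(242.1,297.2),(420.8,231.7)],stop=[(281.5,248.8),(355.9,249.2)],bundle=[(253.5,271),(399.9,233)],reader=[(372.8,240.7),(255.4,224.5)],glass=[(375.8,233.4),(252.4,223.9)],glue=[(414.1,269.3),(252.6,168.1)],bin=[(373.8,317.1),(322,156)],tape=[(289.5,357.8),(406.6,167.4)],la1=[(150.5,264.1),(456.5,335.3)],la2=[(200.9,252.4),(410,320)])
for n,(u,v) in P.items():
    p,e=tri([ray(a,u),ray(b,v)]);print(n,p,np.round(e,4))
print(b['fx'],ray(b,(320,240)),ray(a,(320,240)))
```

```text
tray [ 0.5754 -0.1941  0.049 ] [0.0012 0.0012]
handle [ 0.4665 -0.2269  0.1152] [0.007 0.007]
window [ 0.5816 -0.1984  0.0531] [0.0046 0.0046]
stop [ 0.5368 -0.0541  0.0722] [0.0012 0.0012]
bundle [ 0.5704 -0.1499  0.0906] [0.0021 0.0021]
reader [0.6017 0.1771 0.006 ] [0.0009 0.0009]
glass [0.6015 0.1832 0.0266] [0.0027 0.0027]
glue [0.7357 0.184  0.0038] [0.0013 0.0013]
bin [ 0.7688  0.0181 -0.0084] [0.002 0.002]
tape [ 0.7384 -0.186   0.001 ] [0.0038 0.0038]
la1 [ 0.3436 -0.2884  0.0268] [0.0043 0.0043]
la2 [ 0.3794 -0.1807  0.0242] [0.0012 0.0012]
514.3262347558475 (array([0.438 , 0.0506, 1.2042]), array([ 0.1052, -0.0214, -0.9942])) (array([ 1.1809, -0.4851,  0.7965]), array([-0.5664,  0.4782, -0.6714]))
```

The scene view shows the brown bundle in the tray at (255,272), with the handle at (196,258) and the station glass at (375,236). The top view shows the bundle at (400,237), towards the left (+y) stop at (355,249), with the handle at (440,280) and the glass at (254,224).

Could be mistaken for the bundle, top-view pixels:
- black (350,304)
- black (457,339)
- purple (409,322)
- bundles in the bin, around (328,145)

The only loose brown-banded one is at (400,237), in the tray. My estimate is tray yaw about 15° and bundle at tray y of about +45 mm. I'll move to hover over the handle and check up close from there.

```bash
python3 -m creep '[[[0,0,0,-0.0785,0.5],[0,0,0,-0.0785,0.5],[0,0,0,-0.0785,0.5],[0,0,0,-0.0785,0.5],[0,0,0,-0.0785,0.5],[0,0,0,-0.0785,0.5],[0,0,0,-0.0785,0.5],[0,0,0,-0.0785,0.5]]]' >/dev/null
python3 -m creep '[[[0,0,0,-0.0785,0.5],[0,0,0,-0.0785,0.5],[0,0,0,-0.0785,0.5],[0,0,0,-0.0785,0.5],[0,0,0,-0.0785,0.5]]]'
python3 -m creep '[[[-0.06,-0.073,0,0,0.5],[-0.119,-0.146,0,0,0.5],[-0.119,-0.146,0,0,0.5],[-0.119,-0.146,0,0,0.5],[-0.119,-0.146,0,0,0.5],[-0.119,-0.146,0,0,0.5],[-0.119,-0.146,0,0,0.5],[-0.119,-0.146,0,0,0.5]]]' >/dev/null
python3 -m creep '[[[-0.119,-0.146,0,0,0.5],[-0.119,-0.146,0,0,0.5],[-0.119,-0.146,0,0,0.5],[-0.119,-0.146,0,0,0.5],[-0.08,-0.1,0,0,0.5],[-0.05,-0.05,0,0,0.5],[0,0,0,0,0.5]]]'
python3 - <<'E'
from h import *
np.set_printoptions(precision=4,suppress=True)
o=telemetry.get_obs();w=snapshot('wrist');save(w,'w1.png')
print(o['tool_pos'],o['orientation'],o['joint_pos'],o['clock'])
for n in ['tray','tray_handle','tray_window','tray_stop','bundle']:
    print(n,[(np.round(r['uv'],1).tolist(),round(r['confidence'],2)) for r in nets.landmark_of(w,n)][:3])
E
```

```text
clock: 2.38
tool_pos: [0.1583, -0.6562, 0.4046]
orientation: [180.0, 0.0, -74.2]
force: [0.6, 0.0, 0.1]
opening: 0.0439
gripper_force: 0.0
clock: 3.63
tool_pos: [0.4326, -0.2678, 0.4049]
orientation: [-180.0, -0.0, -74.4]
force: [0.1, -0.3, 0.5]
opening: 0.0443
gripper_force: 0.0
[ 0.4326 -0.2678  0.4049] [-179.9513   -0.0102  -74.4137] [ -9.6212   4.7533 -19.9094  -0.0126 -65.2889  25.2127] 3.6333
tray [([150.6, 250.4], 0.82), ([9.7, 200.4], 0.23)]
tray_handle [([269.1, 270.9], 0.92)]
tray_window [([147.2, 251.7], 0.77)]
tray_stop []
bundle [([364.7, 312.4], 0.92), ([430.8, 219.4], 0.79), ([290.0, 413.4], 0.72)]
```

View pics/w1.png

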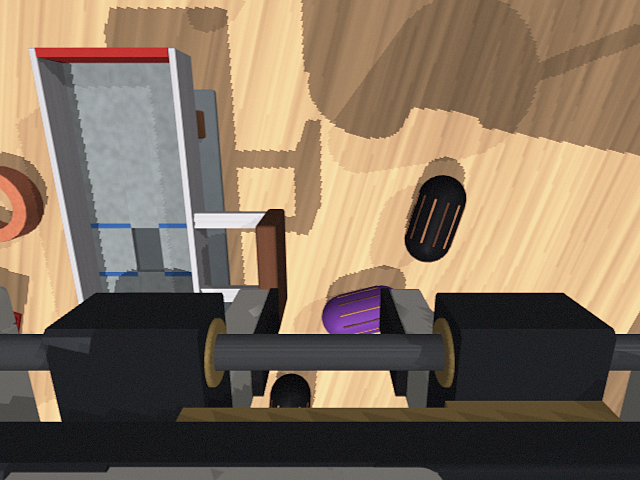

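The wrist view shows the handle plate at (270,260), the window at (150,250) between the blue lines, and the purple and black look-alikes at (360,312), (436,218) and (290,392). I'll take a second view from a shifted pose to triangulate the handle.

```bash
python3 -m creep '[[[0.05,-0.1,0,0,0.5],[0.05,-0.1,0,0,0.5],[0.05,-0.05,0,0,0.5],[0,0,0,0,0.5],[0,0,0,0,0.5]]]'
python3 - <<'E'
from h import *
np.set_printoptions(precision=4,suppress=True)
o=telemetry.get_obs();w=snapshot('wrist');save(w,'w2.png')
o1=dict(tool_pos=[.4326,-.2678,.4049],orientation=[-179.9513,-.0102,-74.4137])
old=dict(tray=(150.6,250.4),tray_handle=(269.1,270.9),tray_window=(147.2,251.7))
b=snapshot('top')
tv=dict(tray=(417.3,233.8),tray_handle=(436.8,279.3),tray_window=(420.8,231.7))
for n in ['tray','tray_handle','tray_window','tray_stop','bundle']:
    L=nets.landmark_of(w,n);print(n,[(np.round(r['uv'],1).tolist(),round(r['confidence'],2)) for r in L][:3])
    if n in old and L:
        r1,r2,r3=ray(w,old[n],o1),ray(w,L[0]['uv'],o),ray(b,tv[n])
        print(*tri([r1,r2]),*tri([r1,r2,r3]))
E
```

```text
clock: 4.35
tool_pos: [0.4874, -0.2864, 0.404]
orientation: [179.9, 0.0, -74.7]
force: [-0.7, 0.6, 0.6]
opening: 0.0438
gripper_force: 0.0
tray [([209.4, 284.3], 0.86)]
[ 0.5749 -0.2007  0.0576] [np.float64(0.0009388702983026855), np.float64(0.0009388702983026976)] [ 0.5767 -0.196   0.0481] [np.float64(0.002008104341244503), np.float64(0.0009094292164245662), np.float64(0.0018748534735225726)]
tray_handle [([330.6, 311.6], 0.98)]
[ 0.4698 -0.2265  0.1022] [np.float64(0.000620900771047367), np.float64(0.0006209007710473083)] [ 0.4699 -0.2249  0.0987] [np.float64(0.0007727809403887495), np.float64(0.0007368565704429013), np.float64(0.0004886253333269957)]
tray_window [([205.6, 285.4], 0.7)]
[ 0.5784 -0.1977  0.0553] [np.float64(0.0009041669742634515), np.float64(0.0009041669742635029)] [ 0.5773 -0.2003  0.0606] [np.float64(0.0012810434546536964), np.float64(0.0009218643590398445), np.float64(0.0009432843844525171)]
tray_stop []
bundle [([480.9, 250.5], 0.71)]
```

View pics/w2.png

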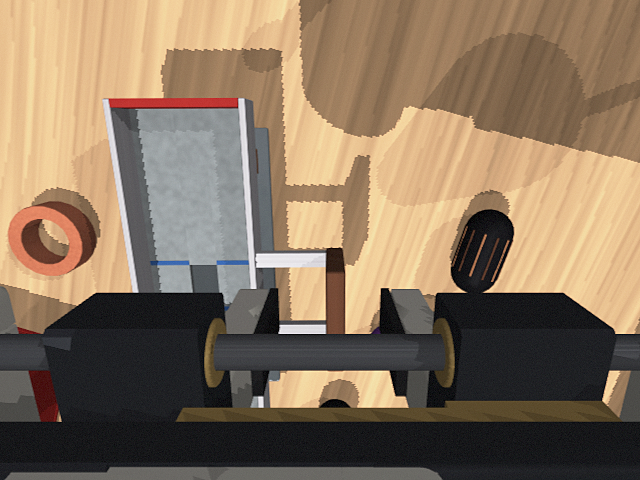

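Handle measured at about (0.468, -0.226, 0.10–0.108), which agrees with the text (0.108) and the tray yaw of about 15°. Now descending and gripping.

```bash
python3 -m creep '[[[-0.08,0.004,0,0,0.5],[-0.1,0.005,0,0,0.5],[-0.08,0.004,0.05,0,0.5],[-0.06,0.002,0.1,0,0.5],[0,0,0.12,0,0.5],[0,0,0.1,0,0.5],[0,0,0.08,0,0.5],[0,0,0,0,0.5]]]'
python3 - <<'E'
from h import *
o=telemetry.get_obs();w=snapshot('wrist');save(w,'w3.png');print(o['tool_pos'],o['orientation'])
for n in ['tray_handle','tray_window']: print(n,[(np.round(r['uv'],1).tolist(),round(r['confidence'],2),onz(ray(w,r['uv'],o),.108 if 'han' in n else .056).round(4)) for r in nets.landmark_of(w,n)][:2])
b=snapshot('top')
m=nets.masks_of(b,'tray')
r=m[0]['region'];print(r.sum(),cv2.minAreaRect(np.argwhere(r)[:,::-1].astype(np.float32)))
E
```

```text
clock: 5.37
tool_pos: [0.4662, -0.2242, 0.3119]
orientation: [179.8, 0.1, -74.6]
force: [-0.6, -0.8, 0.8]
opening: 0.044
gripper_force: 0.0
[ 0.46622928 -0.22415257  0.31186384] [ 1.79760450e+02  1.38206735e-01 -7.45994285e+01]
tray_handle [([326.9, 273.3], 0.84, array([ 0.4687, -0.23  ,  0.108 ]))]
tray_window []
2865 ((428.7353515625, 226.94119262695312), (45.354156494140625, 126.11852264404297), 75.96376037597656)
```

View pics/w3.png

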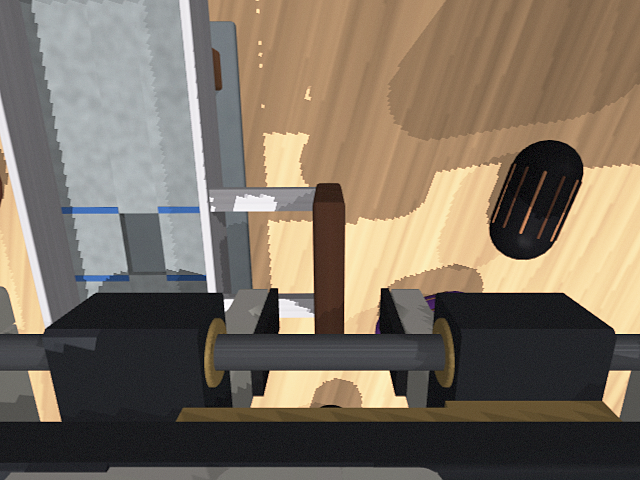

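The plate at (329,260) lies parallel to the fingers and centred between them, with the window at (140,240). Lowering the last 47 mm and closing.

```bash
python3 -m creep '[[[0,0,0.08,0,0.5],[0,0,0.08,0,0.5],[0,0,0.05,0,0.5],[0,0,0.025,0,0.5],[0,0,0,0,0.5],[0,0,0,0,0.5],[0,0,0,0,0]]]'
python3 -m creep '[[[0,0,0,0,0],[0,0,0,0,0],[0,0,0,0,0],[0,0,0,0,0],[0,0,0,0,0],[0,0,0,0,0]]]'
python3 - <<'E'
from h import *
o=telemetry.get_obs();print(o['tool_pos'],o['orientation'],o['force'],o['moment'])
E
```

```text
clock: 6.2
tool_pos: [0.468, -0.2247, 0.2685]
orientation: [-179.9, -0.0, -74.6]
force: [0.6, -0.1, -0.1]
opening: 0.0409
gripper_force: 0.0
clock: 6.7
tool_pos: [0.4672, -0.2247, 0.2678]
orientation: [180.0, 0.0, -74.6]
force: [-3.1, -0.3, 4.8]
opening: 0.0138
gripper_force: 30.0
[ 0.46722006 -0.22470652  0.26783604] [ 1.79961289e+02  6.14818732e-03 -7.45829105e+01] [-3.05801787 -0.27781201  4.8010774 ] [0.08390621 1.20567262 0.08526406]
```

```bash
python3 -m creep '[[[0,0,-0.005,0,0],[0,0,-0.015,0,0],[0,0,-0.02,0,0],[0,0,-0.025,0,0],[0,0,-0.02,0,0],[0,0,-0.015,0,0],[0,0,0,0,0],[0,0,0,0,0]]]'
cat > m.py <<'E'
from h import *
import sys
np.set_printoptions(precision=4,suppress=True)
o=telemetry.get_obs();a=snapshot('scene');b=snapshot('top')
print(o['clock'],o['tool_pos'],o['orientation'],o['force'],o['moment'],o['gripper_force'])
psi=np.radians(o['orientation'][2]+90);R=np.array([[np.cos(psi),-np.sin(psi)],[np.sin(psi),np.cos(psi)]])
h=o['tool_pos']-[0,0,.159]; near=np.r_[h[:2]+R@[.115,0],h[2]-.05]
def proj(s,p):
    return cv2.projectPoints(np.array([p]),np.array(s['rvec'],float),np.array(s['tvec'],float),np.array([[s['fx'],0,s['cx']],[0,s['fy'],s['cy']],[0,0,1]]),None)[0].ravel()
for n in ['tray_handle','tray_window','tray','tray_stop','bundle']:
    rs=[]
    for s in (a,b):
        c=proj(s,near);L=[r for r in nets.landmark_of(s,n) if r['confidence']>.4 and np.linalg.norm(np.array(r['uv'])-c)<110]
        exp={'tray_handle':[0,0,0],'tray_window':[.115,0,-.052],'tray':[.115,0,-.058],'tray_stop':[.115,.15,-.038],'bundle':[.115,.02,-.03]}[n]
        e=proj(s,np.r_[h[:2]+R@exp[:2],h[2]+exp[2]])
        L.sort(key=lambda r:np.linalg.norm(np.array(r['uv'])-e))
        rs.append((s,L[0]['uv'],e) if L else None)
    f=lambda p:np.r_[R.T@(p[:2]-h[:2]),p[2]-h[2]]+[-.115,0,.058]
    out=[n]
    for q in rs:
        if q: out.append((np.round(q[1],1),'exp',q[2].round(1)))
    if all(rs): p,e=tri([ray(s,u) for s,u,_ in rs]);out+=['tray xyz',f(p),'res',round(e[0],4)]
    print(*out)
    if n=='bundle' and rs[1]:print('  bundle tray y from top:',f(onz(ray(b,rs[1][1]),h[2]-.03)), 'scene' ,rs[0] and f(onz(ray(a,rs[0][1]),h[2]-.03)))
if len(sys.argv)>1: save(a,sys.argv[1]+'s.png');save(b,sys.argv[1]+'t.png')
E
python3 m.py l1
```

```text
clock: 7.37
tool_pos: [0.4676, -0.2246, 0.2879]
orientation: [-180.0, -0.0, -74.6]
force: [0.8, 0.1, -3.6]
opening: 0.0139
gripper_force: 30.0
7.3667 [ 0.4676 -0.2246  0.2879] [-179.9682   -0.0066  -74.589 ] [ 0.8313  0.06   -3.6256] [-0.0543  0.5493  0.0188] 30.00162273645401
tray_handle (array([193.8, 245.6]), 'exp', array([195.4, 247.8]))
tray_window (array([235.8, 288.8]), 'exp', array([239.5, 287.7])) (array([422.8, 231.3]), 'exp', array([419.4, 230.7])) tray xyz [-0.0035 -0.0068  0.0068] res 0.0003
tray (array([238.8, 292.9]), 'exp', array([239.8, 289.7])) (array([422.3, 232.1]), 'exp', array([418.9, 231. ])) tray xyz [-0.002  -0.0062 -0.0056] res 0.0028
tray_stop (array([282.4, 242.4]), 'exp', array([283.7, 242.2]))
bundle (array([240.6, 289.8]), 'exp', array([244.8, 274.5])) (array([410. , 324.4]), 'exp', array([412.8, 231.8])) tray xyz [-0.1675  0.0807 -0.1735] res 0.0535
  bundle tray y from top: [-0.189   0.0823  0.028 ] scene [ 0.0209 -0.0164  0.028 ]
```

View pics/l1s.png

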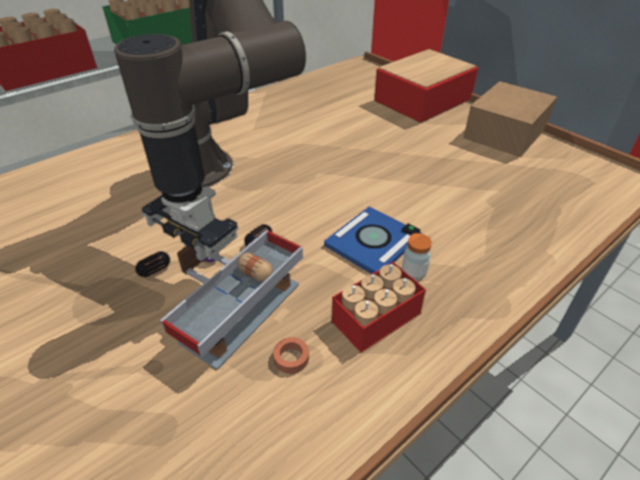

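The tray is clear of the stand and level in the scene view. The bundle, at (254,266), is still on the +y side. I'll pick out the bundle by its position in the tray frame.

```bash
cat > b.py <<'E'
from h import *
import sys
np.set_printoptions(precision=4,suppress=True)
o=telemetry.get_obs();a=snapshot('scene');b=snapshot('top')
print(round(o['clock'],2),o['tool_pos'],o['orientation'],o['force'],o['gripper_force'])
psi=np.radians(o['orientation'][2]+90);R=np.array([[np.cos(psi),-np.sin(psi)],[np.sin(psi),np.cos(psi)]])
h=o['tool_pos']-[0,0,.159]
f=lambda p:np.r_[R.T@(p[:2]-h[:2]),p[2]-h[2]]+[-.115,0,.058]
c=h[:2]+R@[.115,0];print('tray centre',c,'z underside',h[2]-.058,'yaw',np.degrees(psi))
for n,z in(('bundle',.028),('tray_window',.006)):
  for k,s in(('scene',a),('top',b)):
    for F in(nets.landmark_of,nets.find_in):
      for r in F(s,n):
        q=f(onz(ray(s,r['uv']),h[2]-.058+z))
        if abs(q[0])<.045 and abs(q[1])<.14: print(n,k,F.__name__,round(r['confidence'],2),np.round(r['uv'],1),'tray',q[:2])
if len(sys.argv)>1: save(a,sys.argv[1]+'s.png');save(b,sys.argv[1]+'t.png')
E
python3 b.py
python3 - <<'E'
from h import *
b=snapshot('top');L=nets.landmark_of(b,'reader_glass')+nets.find_in(b,'reader_glass');a=snapshot('scene')
print([onz(ray(b,r['uv']),.022).round(4) for r in L],[onz(ray(a,r['uv']),.022).round(4) for r in nets.landmark_of(a,'reader_glass')])
r=nets.masks_of(b,'reader')[0]['region'];R=cv2.minAreaRect(np.argwhere(r)[:,::-1].astype(np.float32));print([onz(ray(b,p),.02).round(3) for p in cv2.boxPoints(R)])
# dark ring of glass in top view
g=b['frame'][190:260,215:295].astype(int);k=(g.sum(2)<200)&(g[:,:,2]<100);v,u=np.nonzero(k);print(len(u),u.mean()+215,v.mean()+190)
E
```

```text
7.97 [ 0.4676 -0.2246  0.2876] [179.9988   0.0006 -74.5872] [-0.0519 -0.5834 -4.4748] 30.001899003982544
tray centre [ 0.5784 -0.1941] z underside 0.07064628696935868 yaw 15.412848094317283
bundle scene call 0.84 [254.1 264.8] tray [-0.0027  0.0525]
bundle scene call 0.89 [255.9 265.3] tray [0.0014 0.0535]
bundle top call 0.56 [402.  234.2] tray [0.0013 0.0441]
bundle top call 0.63 [401.6 226.3] tray [0.0181 0.0401]
tray_window scene call 0.65 [238.8 288.9] tray [ 0.0008 -0.0031]
tray_window scene call 0.85 [223.  289.7] tray [-0.0245 -0.0231]
tray_window top call 0.6 [422.7 231.7] tray [-0.0041 -0.0064]
tray_window top call 0.7 [456.8 218.3] tray [ 0.0046 -0.0885]
[array([0.5926, 0.1809, 0.022 ])] [array([0.6037, 0.1737, 0.022 ])]
[array([0.67 , 0.286, 0.02 ]), array([0.697, 0.097, 0.02 ]), array([0.528, 0.073, 0.02 ]), array([0.502, 0.26 , 0.02 ])]
712 245.20084269662922 218.94662921348313
```

Bundle is at tray y of about +52 mm relative to the window, and the glass is at about (0.600, 0.179). The moves offer no tilt axis, so I'll roll the bundle by accelerating the tray instead, since a tray acceleration a gives -0.68 a. Lift first, then a 90 mm shift along tray +y.

```bash
python3 -m creep '[[[0,0,-0.01,0,0],[0,0,-0.025,0,0],[0,0,-0.04,0,0],[0,0,-0.04,0,0],[0,0,-0.04,0,0],[0,0,-0.04,0,0],[0,0,-0.04,0,0],[0,0,-0.04,0,0]]]' >/dev/null
python3 -m creep '[[[0,0,-0.04,0,0],[0,0,-0.04,0,0],[0,0,-0.025,0,0],[0,0,-0.01,0,0],[0,0,0,0,0],[0,0,0,0,0]]]' >/dev/null
python3 b.py | grep -v find
python3 -m creep '[[[-0.02,0,0,0,0],[-0.04,0,0,0,0],[-0.06,0,0,0,0],[-0.075,0,0,0,0],[-0.075,0,0,0,0],[-0.075,0,0,0,0],[-0.055,0,0,0,0],[-0.035,0,0,0,0]]]' >/dev/null
python3 -m creep '[[[-0.015,0,0,0,0],[0,0,0,0,0],[0,0,0,0,0],[0,0,0,0,0],[0,0,0,0,0],[0,0,0,0,0],[0,0,0,0,0],[0,0,0,0,0]]]' >/dev/null
python3 b.py q1
```

```text
9.93 [ 0.4674 -0.2246  0.3654] [179.9803   0.0167 -74.5908] [ 0.0501 -0.032  -5.405 ] 30.00173807144165
tray centre [ 0.5783 -0.194 ] z underside 0.1484182147486147 yaw 15.409222423370181
bundle scene call 0.62 [253.3 238.3] tray [0.0041 0.0533]
bundle scene call 0.74 [254.1 238.5] tray [0.0058 0.0538]
bundle top call 0.72 [408.2 230.5] tray [0.0003 0.0459]
bundle top call 0.61 [404.4 216.2] tray [0.0303 0.0451]
tray_window scene call 0.77 [233.3 262.6] tray [ 0.0005 -0.0052]
tray_window scene call 0.81 [215.2 265.4] tray [-0.0233 -0.0307]
tray_window top call 0.86 [431.1 228.1] tray [-0.0059 -0.0062]
tray_window top call 0.65 [468.6 209.6] tray [ 0.0106 -0.0928]
11.77 [ 0.4437 -0.1381  0.3655] [179.9859   0.0018 -74.6175] [-0.6989  0.0662 -4.1377] 30.00194549560547
tray centre [ 0.5546 -0.1076] z underside 0.1485408525956157 yaw 15.3825403193014
bundle scene call 0.9 [279.4 217.7] tray [0.0071 0.0438]
bundle scene call 0.55 [256.7 233.9] tray [ 0.0011 -0.0224]
bundle scene call 0.8 [276.4 218.2] tray [0.0029 0.039 ]
bundle top call 0.63 [369.1 238.9] tray [0.0047 0.0374]
bundle top call 0.9 [370.8 237.4] tray [0.0067 0.0332]
bundle top call 0.45 [406.  227.8] tray [ 0.0067 -0.0409]
tray_window scene call 0.67 [264.4 236.5] tray [ 0.0017 -0.0016]
tray_window scene call 0.76 [247.4 240.9] tray [-0.0184 -0.0318]
tray_window top call 0.58 [388.6 236.3] tray [ 0.0009 -0.0061]
tray_window top call 0.84 [404.2 229.6] tray [ 0.0057 -0.0411]
```

```bash
python3 -c "
import cv2
a=cv2.imread('pics/q1s.png')[180:360,140:380];b=cv2.imread('pics/q1t.png')[140:320,280:520]
cv2.imwrite('pics/q1c.png',cv2.resize(cv2.vconcat([a,b]),None,fx=1.6,fy=1.6,interpolation=cv2.INTER_CUBIC))"
```

```text
(no output)
```

View pics/q1c.png

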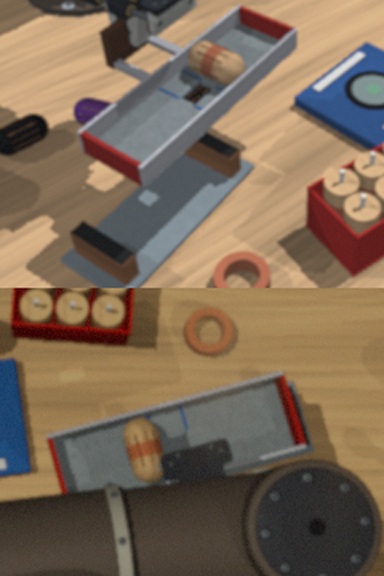

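The crop shows the bundle just on the +y side of the window: scene crop (217,62), top crop (143,450). It moved only about 10 mm, so rolling resistance is higher than stated, or it rolled back. I'll check whether it is at rest.

```bash
python3 b.py
```

```text
12.27 [ 0.4436 -0.1379  0.3657] [179.9996   0.0018 -74.5864] [-0.8534  0.1537 -5.2328] 30.001679062843323
tray centre [ 0.5545 -0.1073] z underside 0.1486556809082535 yaw 15.413644554870304
bundle scene call 0.91 [277.3 219.7] tray [0.0076 0.0357]
bundle scene call 0.66 [259.3 237.1] tray [ 0.0117 -0.0273]
bundle scene call 0.68 [276. 220.] tray [0.006  0.0334]
bundle scene call 0.46 [263.8 239.5] tray [ 0.0237 -0.0278]
bundle top call 0.85 [373.  240.6] tray [-0.0007  0.0304]
bundle top call 0.82 [370.7 239.8] tray [0.0021 0.0344]
tray_window scene call 0.91 [266.5 236.4] tray [0.0052 0.0006]
tray_window scene call 0.8 [247.6 238.5] tray [-0.0228 -0.0264]
tray_window top call 0.82 [391.  234.3] tray [ 0.0035 -0.0123]
```

```bash
python3 b.py | grep -v window
python3 -m creep '[[[-0.023,-0.004,0,0,0],[-0.046,-0.008,0,0,0],[-0.046,-0.012,0,0,0],[-0.046,-0.016,0,0,0],[-0.046,-0.016,0,0,0],[-0.046,-0.016,0,0,0],[-0.046,-0.016,0,0,0],[-0.046,-0.016,0,0,0]]]' >/dev/null
python3 -m creep '[[[-0.046,-0.016,0,0,0],[-0.046,-0.016,0,0,0],[-0.046,-0.016,0,0,0],[-0.046,-0.016,0,0,0],[-0.046,-0.016,0,0,0],[-0.044,-0.016,0,0,0],[-0.042,-0.016,0,0,0],[-0.04,-0.016,0,0,0]]]' >/dev/null
python3 -m creep '[[[-0.038,-0.016,0,0,0],[-0.036,-0.016,0,0,0],[-0.034,-0.016,0,0,0],[-0.032,-0.016,0,0,0],[-0.03,-0.016,0,0,0],[-0.028,-0.016,0,0,0],[-0.026,-0.016,0,0,0],[-0.024,-0.016,0,0,0]]]' >/dev/null
python3 -m creep '[[[-0.022,-0.016,0,0,0],[-0.02,-0.016,0,0,0],[-0.018,-0.016,0,0,0],[-0.016,-0.016,0,0,0],[-0.014,-0.016,0,0,0],[-0.012,-0.016,0,0,0],[-0.01,-0.016,0,0,0],[-0.008,-0.012,0,0,0]]]' >/dev/null
python3 -m creep '[[[-0.006,-0.008,0,0,0],[-0.004,-0.004,0,0,0],[-0.002,0,0,0,0],[0,0,0,0,0],[0,0,0,0,0]]]' >/dev/null
python3 b.py r1
python3 -c "
import cv2
a=cv2.imread('pics/r1s.png')[120:320,220:480];b=cv2.imread('pics/r1t.png')[120:320,180:440]
cv2.imwrite('pics/r1c.png',cv2.resize(cv2.vconcat([a,b]),None,fx=1.5,fy=1.5,interpolation=cv2.INTER_CUBIC))"
```

```text
12.77 [ 0.4436 -0.1379  0.3657] [-179.9994    0.0009  -74.5862] [-0.3807  0.2961 -3.7464] 30.002051889896393
tray centre [ 0.5545 -0.1073] z underside 0.14866311418731057 yaw 15.413752292611393
bundle scene call 0.71 [264.7 237.5] tray [ 0.0214 -0.0221]
bundle scene call 0.63 [258.9 235.9] tray [ 0.0088 -0.025 ]
bundle scene call 0.6 [278.  217.1] tray [0.0035 0.0433]
bundle scene call 0.81 [276.1 216.9] tray [-0.0002  0.0416]
bundle scene call 0.66 [264.7 238.7] tray [ 0.0237 -0.0249]
bundle top call 0.83 [372.9 240.1] tray [0.0003 0.0304]
bundle top call 0.92 [370.8 237.2] tray [0.0071 0.0328]
bundle top call 0.63 [405.7 228.3] tray [ 0.0058 -0.0403]
16.35 [0.4817 0.0968 0.3657] [179.9941   0.0018 -74.5913] [ 0.0365 -0.4453 -3.6305] 30.001712143421173
tray centre [0.5926 0.1274] z underside 0.14865983708280392 yaw 15.408718365545994
bundle scene call 0.93 [363.5 188.3] tray [0.0006 0.0172]
bundle scene call 0.69 [367.1 189.2] tray [0.009  0.0188]
bundle top call 0.73 [263.5 219.5] tray [-0.0004  0.0156]
bundle top call 0.85 [258.6 207.6] tray [0.0257 0.019 ]
tray_window scene call 0.64 [359.2 199.3] tray [-0.0003  0.002 ]
tray_window scene call 0.63 [346.2 199.7] tray [-0.0239 -0.016 ]
tray_window top call 0.75 [276.8 220. ] tray [-0.0049 -0.0094]
tray_window top call 0.69 [297.5 209.1] tray [ 0.0058 -0.0564]
```

View pics/r1c.png

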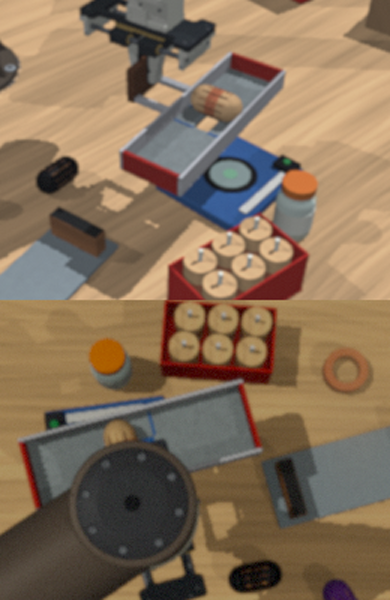

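The scene crop shows the bundle at (217,103), overlapping the +y blue line, so it is about 21 mm from the window centre. The last profile moved it about -20 mm. I'll repeat it with an overshoot, then come back slowly enough not to roll it.

```bash
python3 -m creep '[[[-0.023,0,0,0,0],[-0.046,-0.007,0,0,0],[-0.046,-0.007,0,0,0],[-0.046,-0.007,0,0,0],[-0.046,-0.007,0,0,0],[-0.046,-0.007,0,0,0],[-0.046,-0.007,0,0,0],[-0.046,-0.007,0,0,0]]]' >/dev/null
python3 -m creep '[[[-0.046,-0.007,0,0,0],[-0.043,-0.007,0,0,0],[-0.04,-0.007,0,0,0],[-0.037,-0.007,0,0,0],[-0.034,-0.007,0,0,0],[-0.031,-0.007,0,0,0],[-0.028,-0.007,0,0,0],[-0.025,-0.007,0,0,0]]]' >/dev/null
python3 -m creep '[[[-0.022,0,0,0,0],[-0.019,0,0,0,0],[-0.016,0,0,0,0],[-0.013,0,0,0,0],[-0.01,0,0,0,0],[-0.007,0,0,0,0],[-0.004,0,0,0,0],[0,0,0,0,0]]]' >/dev/null
python3 b.py s1
python3 - <<'E'
from h import *
o=telemetry.get_obs();w=snapshot('wrist');save(w,'w4.png')
for n in['tray_window','bundle']: print(n,[(np.round(r['uv']),round(r['confidence'],2)) for r in nets.landmark_of(w,n)+nets.find_in(w,n)])
a=cv2.imread('pics/s1s.png')[100:280,250:510];b=cv2.resize(cv2.imread('pics/w4.png')[:330],(400,206))
cv2.imwrite('pics/s1c.png',cv2.vconcat([cv2.resize(a,(400,277),interpolation=cv2.INTER_CUBIC),b]))
E
```

```text
18.85 [0.4638 0.2414 0.3657] [-179.9945    0.0021  -74.5845] [ 0.4721  0.2443 -3.672 ] 30.001974999904633
tray centre [0.5746 0.2719] z underside 0.14869788939957154 yaw 15.415538753889209
bundle scene call 0.97 [399.8 167.8] tray [ 0.009  -0.0055]
bundle scene call 0.88 [399.1 164.6] tray [0.0012 0.0061]
bundle top call 0.8 [201.1 226.1] tray [-0.0015 -0.0045]
bundle top call 0.71 [197.2 211.6] tray [ 0.0291 -0.0041]
tray_window scene call 0.93 [396.2 176.1] tray [ 0.0051 -0.0115]
tray_window scene call 0.2 [399.2 166.4] tray [-0.0084  0.0308]
tray_window scene call 0.76 [386.1 172.9] tray [-0.0217 -0.0131]
tray_window top call 0.66 [205.1 227.1] tray [-0.0017 -0.0082]
tray_window top call 0.8 [233.1 217.7] tray [ 0.0021 -0.0683]
tray_window [(array([111., 173.]), 0.62)]
bundle [(array([ 84., 304.]), 0.71), (array([ 78., 290.]), 0.69)]
```

View pics/s1c.png

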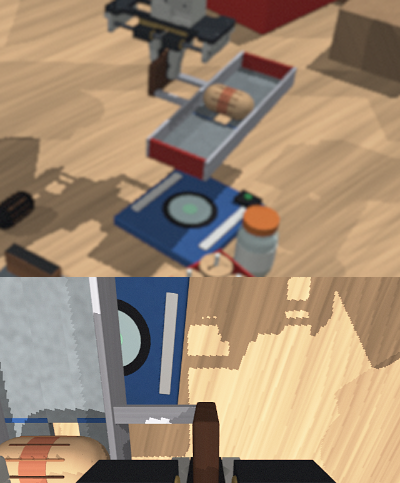

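The bundle now lies across the window: scene crop (228,100), and the wrist crop shows it beyond the -y blue line at row 420. I'll work out the remaining offset to the glass from the wrist view as well.

Run:
```python
from h import *
np.set_printoptions(precision=4,suppress=True)
o=telemetry.get_obs();w=snapshot('wrist')
psi=np.radians(o['orientation'][2]+90);R=np.array([[np.cos(psi),-np.sin(psi)],[np.sin(psi),np.cos(psi)]]);h=o['tool_pos']-[0,0,.159]
f=lambda p:np.r_[R.T@(p[:2]-h[:2]),p[2]-h[2]]+[-.115,0,.058]
F=w['frame'].astype(int)
k=(F[:,:,2]>F[:,:,0]+60)&(F[:,:,2]>100);k[:, 160:]=0;k[300:]=0
v,u=np.nonzero(k);print('blue line px',len(u),u.mean(),v.mean(),f(onz(ray(w,(u.mean(),v.mean()),o),h[2]-.052)))
for r in nets.landmark_of(w,'bundle')+nets.masks_of(w,'bundle')[:1]: print('b',r['uv'],f(onz(ray(w,r['uv'],o),h[2]-.03)))
m=nets.masks_of(w,'bundle')[0]['region'];vv,uu=np.nonzero(m);sel=abs(uu-80)<30;print('top edge',vv.min(),uu[vv.argmin()])
c,d=ray(w,(uu[vv.argmin()],vv.min()),o)
# tangent to cylinder r22 at z=h-.03: find y of axis
c3=f(c);d3=np.r_[R.T@d[:2],d[2]];a=np.array([d3[1],d3[2]]);a/=np.linalg.norm(a)
n=np.array([-a[1],a[0]]); 
for s in(1,-1):
    # axis (y,z=.028): n.(axis-c)=s*.022
    y=c3[1]+(s*.022-n[1]*(.028-c3[2]))/n[0];print('axis y',y)
# glass centre in this view: dark ring/green disc
g=nets.landmark_of(w,'reader_glass')+nets.find_in(w,'reader_glass');print([ (r['uv'],round(r['confidence'],2),onz(ray(w,r['uv'],o),.022)) for r in g])
a_=snapshot('scene');b=snapshot('top')
for s in(a_,b): print([(np.round(r['uv'],1),round(r['confidence'],2),onz(ray(s,r['uv']),.022)) for r in nets.landmark_of(s,'reader_glass')])
print(h)
```

```text
blue line px 636 56.60377358490566 229.49685534591194 [ 0.0212 -0.0273  0.006 ]
b [82.9, 304.6] [0.0004 0.0031 0.028 ]Traceback (most recent call last):
  File "<stdin>", line 10, in <module>
IndexError: list index out of range
```

Run:
```python
from h import *
np.set_printoptions(precision=4,suppress=True)
rs=[]
for n,(u0,v0,wd) in(('scene',(375,236,24)),('top',(254,224,26))):
    s=snapshot(n);I=cv2.imread(f'pics/{n}0.png')[:,:,::-1].astype(int)
    k=np.zeros(I.shape[:2],bool);k[v0-wd:v0+wd,u0-wd:u0+wd]=1
    k&=(I[:,:,2]-I[:,:,0]<45)&(I.sum(2)<420)
    nn,lab,st,ce=cv2.connectedComponentsWithStats(k.astype(np.uint8))
    pts=[i for i in range(1,nn)];i=max(pts,key=lambda i:st[i][4]);e=cv2.fitEllipse(cv2.convexHull(np.argwhere(lab==i)[:,::-1].astype(np.float32)))
    r=ray(s,e[0]);rs.append(r);print(n,st[i],e,onz(r,.022))
print(tri(rs))
o=telemetry.get_obs();print(o['clock'],o['tool_pos'])
```

```text
scene [356 225  35  23 653] ((373.0450744628906, 236.0926513671875), (23.247920989990234, 35.32738494873047), 95.52180480957031) [0.6021 0.1772 0.022 ]
top [ 234  205   40   39 1191] ((253.35963439941406, 224.0479278564453), (38.33259963989258, 39.11252975463867), 71.8416976928711) [0.5999 0.1794 0.022 ]
(array([0.6002, 0.1796, 0.0193]), [np.float64(0.00016975299805688788), np.float64(0.00016975299805694328)])
19.9 [0.4638 0.2413 0.3656]
```

The blue line at -27.3 mm puts the window at y = -5.3 mm in the gripped frame, and the bundle is within about 5 mm of it. The glass is at (0.601, 0.1785). So the tray goes back 92 mm, slowly.

```bash
python3 -m creep '[[[0.002,0,0,0,0],[0.004,0,0,0,0],[0.006,0,0,0,0],[0.008,0,0,0,0],[0.01,0,0,0,0],[0.012,0,0,0,0],[0.014,0,0,0,0],[0.016,0,0,0,0]]]' >/dev/null
python3 -m creep '[[[0.018,0,0,0,0],[0.02,0,0,0,0],[0.022,0,0,0,0],[0.024,0,0,0,0],[0.026,0,0,0,0],[0.028,0,0,0,0],[0.03,0,0,0,0],[0.028,0,0,0,0]]]' >/dev/null
python3 -m creep '[[[0.026,0,0,0,0],[0.024,0,0,0,0],[0.022,0,0,0,0],[0.02,0,0,0,0],[0.018,0,0,0,0],[0.016,0,0,0,0],[0.014,0,0,0,0],[0.012,0,0,0,0]]]' >/dev/null
python3 -m creep '[[[0.01,0,0,0,0],[0.009,0,0,0,0],[0.008,0,0,0,0],[0.006,0,0,0,0],[0.004,0,0,0,0],[0.002,0,0,0,0],[0,0,0,0,0],[0,0,0,0,0]]]'
python3 b.py t1
python3 - <<'E'
from h import *
o=telemetry.get_obs();w=snapshot('wrist');save(w,'w5.png')
psi=np.radians(o['orientation'][2]+90);R=np.array([[np.cos(psi),-np.sin(psi)],[np.sin(psi),np.cos(psi)]]);h=o['tool_pos']-[0,0,.159]
print('window world',h[:2]+R@[.115,-.0053])
for r in nets.landmark_of(w,'bundle'): print('b',r['uv'],R.T@(onz(ray(w,r['uv'],o),h[2]-.03)[:2]-h[:2]))
a=cv2.imread('pics/t1s.png')[120:300,230:490];b=cv2.resize(cv2.imread('pics/w5.png')[:330],(400,206))
cv2.imwrite('pics/t1c.png',cv2.vconcat([cv2.resize(a,(400,277),interpolation=cv2.INTER_CUBIC),b]))
E
```

```text
clock: 22.57
tool_pos: [0.4882, 0.1528, 0.3657]
orientation: [-180.0, 0.0, -74.6]
force: [1.0, -0.1, -5.3]
opening: 0.0136
gripper_force: 30.0
22.57 [0.4882 0.1528 0.3657] [-179.9981    0.0007  -74.5871] [ 0.9934 -0.0871 -5.3228] 30.002266466617584
tray centre [0.5991 0.1834] z underside 0.1486656227643954 yaw 15.412924931515676
bundle scene call 0.94 [381.1 186.7] tray [ 0.0093 -0.0072]
bundle scene call 0.77 [382.7 184. ] tray [0.0072 0.0042]
bundle top call 0.65 [242.8 212.3] tray [ 0.0036 -0.0002]
bundle top call 0.77 [242.1 203.3] tray [ 0.0218 -0.0035]
tray_window scene call 0.91 [379.2 193.7] tray [ 0.0058 -0.0059]
tray_window scene call 0.72 [365.4 196.5] tray [-0.0151 -0.0332]
tray_window top call 0.83 [249.  215.5] tray [-0.002 -0.009]
tray_window top call 0.56 [276.4 207.4] tray [-0.0005 -0.0677]
window world [0.60045613 0.17827776]
b [83.6, 303.3] [0.11492764 0.00247353]
```

View pics/t1c.png

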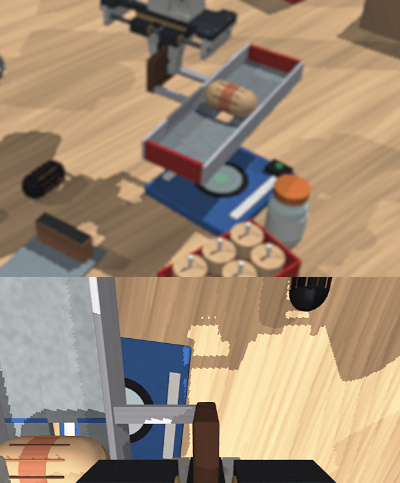

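The bundle lies across the window: scene crop (230,100), and in the wrist crop inside the blue line at row 420. The window is above the glass, 15 cm up. Holding still for 6 s.

```bash
Z='x'
python3 -m creep '[[[0,0,0,0,0],[0,0,0,0,0],[0,0,0,0,0],[0,0,0,0,0],[0,0,0,0,0],[0,0,0,0,0],[0,0,0,0,0],[0,0,0,0,0]]]' >/dev/null
python3 -m creep '[[[0,0,0,0,0],[0,0,0,0,0],[0,0,0,0,0],[0,0,0,0,0],[0,0,0,0,0],[0,0,0,0,0],[0,0,0,0,0],[0,0,0,0,0]]]' >/dev/null
python3 -m creep '[[[0,0,0,0,0],[0,0,0,0,0],[0,0,0,0,0],[0,0,0,0,0],[0,0,0,0,0],[0,0,0,0,0],[0,0,0,0,0],[0,0,0,0,0]]]' >/dev/null
python3 -m creep '[[[0,0,0,0,0],[0,0,0,0,0],[0,0,0,0,0],[0,0,0,0,0],[0,0,0,0,0],[0,0,0,0,0],[0,0,0,0,0],[0,0,0,0,0]]]' >/dev/null
python3 -m creep '[[[0,0,0,0,0],[0,0,0,0,0],[0,0,0,0,0],[0,0,0,0,0],[0,0,0,0,0],[0,0,0,0,0],[0,0,0,0,0],[0,0,0,0,0]]]' >/dev/null
python3 -m creep '[[[0,0,0,0,0],[0,0,0,0,0],[0,0,0,0,0],[0,0,0,0,0],[0,0,0,0,0],[0,0,0,0,0],[0,0,0,0,0],[0,0,0,0,0]]]' >/dev/null
python3 -m creep '[[[0,0,0,0,0],[0,0,0,0,0],[0,0,0,0,0],[0,0,0,0,0],[0,0,0,0,0],[0,0,0,0,0],[0,0,0,0,0],[0,0,0,0,0]]]' >/dev/null
python3 -m creep '[[[0,0,0,0,0],[0,0,0,0,0],[0,0,0,0,0],[0,0,0,0,0],[0,0,0,0,0],[0,0,0,0,0],[0,0,0,0,0],[0,0,0,0,0]]]' >/dev/null
python3 b.py; python3 -c "
from h import *
w=snapshot('wrist');print([r['uv'] for r in nets.landmark_of(w,'bundle')])"
```

```text
28.5 [0.4882 0.1528 0.3657] [179.9996  -0.     -74.5905] [-0.6646 -0.1227 -4.2646] 30.001991987228394
tray centre [0.5991 0.1834] z underside 0.14866064254205555 yaw 15.409496256885788
bundle scene call 0.74 [382.4 182.7] tray [0.0042 0.0084]
bundle scene call 0.72 [381.  184.2] tray [0.0044 0.0014]
bundle top call 0.73 [244.2 204.8] tray [ 0.0177 -0.0068]
tray_window scene call 0.9 [379.2 192.4] tray [ 0.0033 -0.0014]
tray_window scene call 0.59 [366.6 193.9] tray [-0.0179 -0.0229]
tray_window top call 0.97 [250.4 216.5] tray [-0.0048 -0.0112]
tray_window top call 0.69 [276.8 207.4] tray [-0.0007 -0.0684]
[[81.1, 302.0]]
```

The bundle hasn't moved (wrist pixel (81,302), before (84,303)), so I'm handing in.

```bash
python3 -c "
from plant import workorder
print(workorder.close_job())"
```

```text
the job is handed in; nothing more can be done
None
```

The job is handed in: the arm holds the tray about 15 cm up with its window over the station's glass, and the bundle stayed within about 5 mm of the window's middle for 6 s; I rolled it there by accelerating the tray along its length, because the moves allowed no tilting, at 30 N grip (80 N advised).

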